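Throw a lemon away in the lever-lid scrap caddy

ROBOT

A 7-joint arm with a two-finger parallel gripper is mounted at the origin on a cart in front of the work surface, level with it; the furniture and walls round the work are solid. World frame = base frame: x ahead of the robot, y to its left, z up, the work surface at z = 0. Lengths are in m, angles in rad, forces in N, time in s.
With the tool pointing down it reaches from about 0.35 to 0.9 m from the base axis. Payload 7.2 kg.
Tool frame: the origin (TCP) lies midway between the tips of the shut fingers; the grasp point (between the pads) lies 19 mm behind it (bot.pinch_z is the distance from the TCP to the grasp point, in m); z points along the fingers, y is the line along which they close (so a half turn about z gives the same grasp; the last joint's range is limited). The gripper opens to 85 mm and grips with 20 to 120 N. Pads are 22 mm wide; open, the fingers measure 114 mm over their backs; the gripper's body (76 mm by 85 mm) begins 54 mm behind the grasp point. The pads swing forward as they close: fully open they stand 13 mm farther back than shut.
Start: joints at [1.209, 0.411, -0.013, 1.596, 0.006, 1.134, -0.082], TCP at [0.181, -0.598, 0.231] pointing down, gripper open.
Joint ranges: [-2.95, 2.95], [-0.29, 1.99], [-1.47, 1.44], [0.14, 2.54], [-1.03, 4.17], [0.13, 1.85], [-2.86, 2.86]. Speed limits (rad/s): [2.39, 2.39, 3.01, 3.01, 3.14, 3.14, 3.14].

INTERFACE

Orientations are given as a 3x3 rotation matrix whose columns are the frame's x, y, z axes.
In Python, from cell import bot, hand, planner, imaging gives the robot as it stands. Calls block until the motion is done:
- bot.move_ptp(position, orientation): joint-space move of the TCP to a pose.
- bot.move_straight(position, orientation=None, v=0.15): straight line of the TCP; orientation=None keeps the orientation; v is the mean speed in m/s.
- bot.move_j(angles): joint-space move.
- hand.gripper_to(opening, strength=None): finger opening in m; strength is the grip in N (None keeps the last); returns when the fingers have stopped.
- bot.pause(seconds).
- planner.solve_ik(position, orientation): joint angles nearest the present ones, or None.
- imaging.get_image(name): name is "side" or "top"; returns (picture, depth): 420x560x3 uint8, red, green, blue; 420x560 float32, m along the optical axis (not along the pixel's ray), 0 where there is no reading.
- imaging.camera_info(name): a dict with "fx", "fy", "cx", "cy" (pixels), "k1" (the pictures are not rectified: a ray, as slopes to the right and down, at radius r is drawn at 1 + k1 r^2 times it, then the intrinsics apply), "xyz" and "attitude" of the camera in the world. Camera axes: x right, y up, looking along -z (the intrinsics and any distortion apply to the point x, -y, -z); pixel columns grow to the right and rows downward; lengths in m; the calibration is good to about 2 mm. A picture is of the moment at which its call begins. camera_info takes no time and is no camera call.
A pose or a line that the arm cannot do raises bot.IKError and nothing moves.
- bot.sign_off(): hands the job in; it is judged then, once.
Readings, each from a call of its own:
- bot.read_clock(): time.
- bot.read_joints(): joint angles.
- bot.read_qvel(): joint speeds.
- bot.read_joint_torque(): joint torques, N m.
- bot.read_tool_pos(): TCP position.
- bot.read_eef_rot(): TCP orientation.
- bot.read_force(): force on the tool from outside, world axes, zero at the start.
- bot.read_moment(): the same for the moment, N m.
- bot.read_gripper_width(): finger opening in m.
- bot.read_grip_force(): force on a finger pad.
Only numpy, scipy, OpenCV 4.12 (cv2) and the standard library are available. Lean on these libraries where they do the work, as an engineer would, in place of code of your own. Each camera call takes 0.05 s, during which the arm holds its last target. There are 200 camera calls.

TASK

The lemon has gone off: lay it on the sloping chute of the scrap caddy, let go so that it rests against the closed lid, then press the lever under the chute all the way down, without forcing it, and keep the lid up until the lemon has rolled into the bin. Then let the lever up slowly so that the lid closes without slamming. Move the lid only with the lever, and leave the lime, the shaker and the small bottle where they are.

Things in the scene. Friction and masses are not known exactly. Their poses are not given: they have to be found in the camera images.
- caddy: Scrap caddy fixed on the worktop: white bin (136 mm wide), black hinged lid, inclined steel chute, steel lever. Origin on the worktop under the lever's pivot; z up; the chute runs downhill along the caddy's +y, x is across it. Offsets (m) in other entries are in this frame. A glass shelf 0.6 m above the worktop begins about 0.57 m ahead of the robot: keep the wrist from under it.
- chute_top (a point): Middle of the chute's upper edge, at the caddy's (0, -0.130, 0.215). From here the surface, a flat channel 124 mm wide between side walls 24 mm high, falls straight at 28 degrees to its lower end at (0, 0.030, 0.130), the bin's rim. Slick polished sheet 4 mm thick; below it open space from y = -0.13 to -0.03 but for a thin strut under each side wall.
- bin_inside (a point): Centre of the bin's inner floor, at the caddy's (0, 0.101, 0.008). Cavity 126 mm along x, y from 0.030 to 0.172; rim at z = 0.130.
- lid_front (a point): Middle of the lid's upright front flap, closed at the caddy's (0, 0.033, 0.169). The lid is a wedge-shaped hood 140 mm wide, hinged at y = 0.178, z = 0.130, rising to z = 0.20 at this flap, which stands across the chute's lower end: a lemon laid on the chute rolls down to it and waits there.
- lever_pad (a point): Centre of the top of the lever's foot plate (60 mm along x, 50 along y, ribbed steel), 40 mm inside the chute's overhanging upper edge: reach it with a leaning tool from the -y side. Pivot at the caddy's y = 0, z = 0.060, axis x. At rest this point is at (0, -0.089, 0.073), the plate sloping up 0.15 rad outwards; fully pressed at about (0, -0.087, 0.038).
- lever (a joint): Angle of the lever, rad: 0 at rest (up), 0.40 at its lower stop; a spring and the lid's weight push it back up. Pressing at the plate's centre takes about 5 to 9 N; the stop is hard.
- lid (a joint): Angle of the lid, rad: 0 closed, about 0.8 fully raised; geared to the lever (lid angle = 2 x lever angle), it does not stay up by itself.
- lemon_centre (a point): Centre of a loose yellow lemon (78 mm long along its own x, 55 mm across, about 0.11 kg) lying on the worktop; 28 mm above its underside.
- lime_centre (a point): Centre of a loose lime (55 x 46 x 45 mm) lying on the worktop, smaller and rounder than the lemon; to be left alone.
- shaker: Cocktail shaker, steel, 69 mm diameter, 193 mm high, standing loose; origin at the centre of its foot; to be left alone.
- bitters_bottle: Small brown bottle, 48 mm diameter, 134 mm high, standing loose; origin at the centre of its foot; to be left alone.

How it is judged:
On the way, in this order (a step that is already met when the one before it is completed fails the run):
1. the lemon lies at rest on the chute against the closed lid, let go (x of lemon_centre in the frame of caddy between -0.066 and 0.066 m and y of lemon_centre in the frame of caddy between -0.04 and 0.028 m and z of lemon_centre in the frame of caddy between 0.135 and 0.225 m and value of joint lid below 0.08 rad and linear speed of lemon below 0.04 m/s and contact force between the fingers and lemon below 0.1 N), for 0.2 s.
2. the lid is held raised by the fully pressed lever and the lemon has dropped into the bin (x of lemon_centre in the frame of caddy between -0.066 and 0.066 m and y of lemon_centre in the frame of caddy between 0.028 and 0.175 m and z of lemon_centre in the frame of caddy between 0.01 and 0.105 m and value of joint lid above 0.64 rad and value of joint lever above 0.34 rad), for 0.2 s.
At the end, for the whole second after the job is handed in: The lemon lies at rest inside the bin (its centre within the cavity and below 105 mm in the caddy's frame), the lid is closed (under 0.05 rad) and the lever is fully up (under 0.03 rad) (x of lemon_centre in the frame of caddy between -0.066 and 0.066 m and y of lemon_centre in the frame of caddy between 0.028 and 0.175 m and z of lemon_centre in the frame of caddy between 0.01 and 0.105 m and value of joint lid below 0.05 rad and value of joint lever below 0.03 rad and linear speed of lemon below 0.05 m/s); the robot touches nothing.
It fails at once if the lid slams (closes faster than 3 rad/s) (velocity of joint lid below -3 rad/s).
It fails at once if the robot pushes the lid itself (over 3 N) (contact force between any of the fingers, the arm and lid above 3 N).
It fails at once if the lever is forced (over 40 N) (contact force between any of the fingers, the arm and lever above 40 N).
It fails at once if the lime, the shaker or the small bottle is moved (over 30 mm) or tipped over (distance of any of lime_centre, shaker, bitters_bottle from where it was at the start of the episode above 0.03 m or angle between any of shaker, bitters_bottle's own z axis and vertical above 0.4 rad).
It also fails if it takes over 56 s, if anything falls off the work surface, if the arm or the gripper's body presses on something with over 40 N, if the wrist force passes 120 N, or if a joint passes its speed limit or range.

## Working session

There is one attempt and no reset: what is moved stays moved. The work goes in short steps, each a Python script; the robot and the scene stay as the last script left them, time stands still between calls to the robot, and variables do not carry over. Pictures are saved under pics/ and viewed, at most 10 in all, crops included, and the job is handed in when it is done.

```bash
mkdir -p pics; ls
python3 - <<'E'
from cell import bot, hand, planner, imaging
import cv2,numpy as np
for n in("top","side"):
    im,d=imaging.get_image(n); cv2.imwrite(f"pics/{n}0.png",im[:,:,::-1]); np.savez(f"{n}0.npz",im=im,d=d)
    print(imaging.camera_info(n), (d>0).mean())
print(bot.read_clock(),bot.read_eef_rot(),bot.pinch_z)
E
```

```text
pics
{'fx': 516.4095253115564, 'fy': 516.4095253115564, 'cx': 281.4365619912896, 'cy': 210.0589171922905, 'k1': -0.12117123538039623, 'xyz': array([0.21997193, 0.06478782, 1.38598907]), 'attitude': array([[ 2.75613624e-03,  9.85483874e-01, -1.69746690e-01],
       [-9.99996054e-01,  2.62389740e-03, -1.00335851e-03],
       [-5.43395736e-04,  1.69748785e-01,  9.85487217e-01]])} 0.9961734693877551
{'fx': 431.0403485644533, 'fy': 431.0403485644533, 'cx': 277.12670909884275, 'cy': 214.71657357030207, 'k1': 0.0389740168662339, 'xyz': array([-0.18585281, -0.20901738,  1.33522602]), 'attitude': array([[ 0.37358255,  0.80096196, -0.46786324],
       [-0.92749492,  0.31506541, -0.20121374],
       [-0.01375703,  0.50911072,  0.86059109]])} 0.9959098639455782
0.1 [[ 9.57153866e-01  2.89579351e-01 -5.24997728e-04]
 [ 2.89579804e-01 -9.57152948e-01  1.33128619e-03]
 [-1.16990133e-04 -1.42627446e-03 -9.99998976e-01]] 0.0187
```

View pics/top0.png

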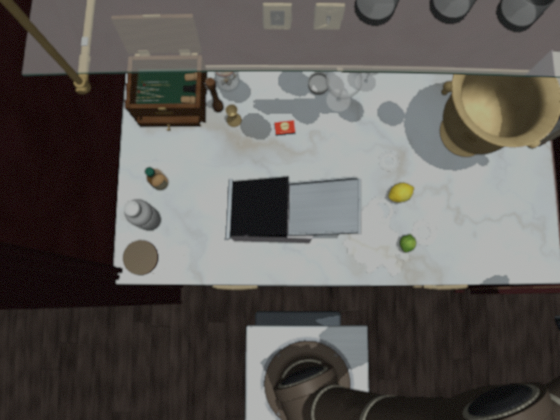

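View pics/side0.png

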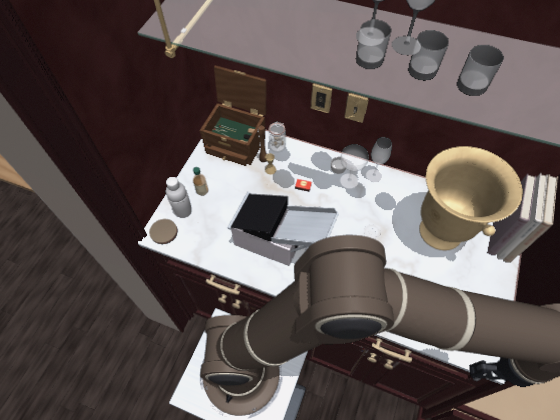

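The top view shows the caddy's black lid at (259,207) and its chute at (325,207), running downhill to image left, which is about world +y. The lemon is at (401,192), the lime at (408,243), the shaker at (140,213) and the bottle at (156,178). In the side view the caddy is at (285,225), and the arm hides the lemon.

```bash
cat > h.py <<'E'
from cell import bot, hand, planner, imaging
import cv2, numpy as np
def K(c): return np.array([[c['fx'],0,c['cx']],[0,c['fy'],c['cy']],[0,0,1.]])
def rays(c,px):
    # stated model: x_d = x(1+k1 r^2)
    s=cv2.undistortPoints(np.asarray(px,float).reshape(-1,1,2),K(c),np.array([c['k1'],0,0,0,0.]))[:,0]
    return np.c_[s[:,0],-s[:,1],-np.ones(len(s))]
def cloud(c,d):
    v,u=np.mgrid[:420,:560]; r=rays(c,np.c_[u.ravel(),v.ravel()])
    return ((r*d.reshape(-1,1))@c['attitude'].T+c['xyz']).reshape(420,560,3)
def onplane(c,px,z):
    r=rays(c,px)@c['attitude'].T
    return c['xyz']+r*((z-c['xyz'][2])/r[:,2])[:,None]
def look(n,save=None):
    im,d=imaging.get_image(n); c=imaging.camera_info(n)
    if save: cv2.imwrite(f"pics/{save}.png",im[:,:,::-1])
    return im,d,c,cloud(c,d)
def big(m):
    n,l,s,ce=cv2.connectedComponentsWithStats(m.astype(np.uint8)); i=1+np.argmax(s[1:,4]); return l==i
def fruit(im,P,lo,hi,box):
    hsv=cv2.cvtColor(im,cv2.COLOR_RGB2HSV); m=cv2.inRange(hsv,lo,hi)>0
    m&=(P[...,0]>box[0])&(P[...,0]<box[1])&(P[...,1]>box[2])&(P[...,1]<box[3])
    return big(m)
YEL=((22,120,80),(34,255,255)); GRN=((35,90,30),(75,255,255))
E
cat > m.py <<'E'
from h import *
for n in("top","side"):
    z=np.load(f"{n}0.npz"); im,d=z['im'],z['d']; c=imaging.camera_info(n); P=cloud(c,d)
    print(n,'table z',np.median(P[260:275,200:400,2]) if n=="top" else P[240,220])
    if n=="top":
        for nm,col in(("lemon",YEL),("lime",GRN)):
            m=fruit(im,P,*col,(.2,.75,-.5,0)); ct=max(cv2.findContours(m.astype(np.uint8),0,1)[0],key=cv2.contourArea)
            e=cv2.fitEllipse(ct); hz=.028 if nm=="lemon" else .022
            print(nm,m.sum(),e,onplane(c,[e[0]],hz),'top z',np.percentile(P[m][:,2],98))
            w=onplane(c,ct[:,0],hz)[:,:2].astype(np.float32); print(' world ell',cv2.fitEllipse(w*1000))
    X=P.reshape(-1,3); 
    hsv=cv2.cvtColor(im,cv2.COLOR_RGB2HSV)
    # caddy: things standing 0.08..0.23 in area
    m=big((P[...,2]>.1)&(P[...,2]<.24)&(P[...,0]>.3)&(P[...,0]<.7)&(P[...,1]>-.25)&(P[...,1]<.3))
    Q=P[m]; r=cv2.minAreaRect((Q[:,:2]*1000).astype(np.float32)); print('caddy rect',r,len(Q))
    # ridges: z profile along y
    for y in np.arange(-.15,.25,.02):
        q=Q[abs(Q[:,1]-y)<.004]
        if len(q)>5: print(f"{y:.2f} z med {np.median(q[:,2]):.3f} max {np.percentile(q[:,2],98):.3f} x {np.percentile(q[:,0],2):.3f} {np.percentile(q[:,0],98):.3f}")
E
python3 m.py
```

```text
top table z 0.00041049767601730736
lemon 342 ((400.5761413574219, 192.1671905517578), (16.727136611938477, 23.88782501220703), 69.06672668457031) [[ 0.50379757 -0.25563758  0.028     ]] top z 0.058963565651072906
 world ell ((503.88726806640625, -255.72476196289062), (45.426063537597656, 66.4650650024414), 22.934850692749023)
lime 196 ((407.23309326171875, 242.8616180419922), (14.317516326904297, 15.74401569366455), 26.440156936645508) [[ 0.36688838 -0.27012538  0.022     ]] top z 0.04893187924363853
 world ell ((366.9360656738281, -270.15655517578125), (38.14930725097656, 42.995819091796875), 55.76346206665039)
caddy rect ((436.8309326171875, 42.866004943847656), (318.05322265625, 148.70095825195312), 88.83351135253906) 7755
-0.11 z med 0.214 max 0.220 x 0.371 0.494
-0.09 z med 0.204 max 0.229 x 0.368 0.496
-0.07 z med 0.193 max 0.220 x 0.368 0.496
-0.05 z med 0.182 max 0.210 x 0.369 0.496
-0.03 z med 0.171 max 0.195 x 0.369 0.496
-0.01 z med 0.162 max 0.189 x 0.369 0.498
0.01 z med 0.150 max 0.176 x 0.368 0.498
0.03 z med 0.140 max 0.167 x 0.368 0.499
0.05 z med 0.199 max 0.206 x 0
[... 423 characters left out ...]
772033691406), 88.21460723876953) 4235
-0.11 z med 0.216 max 0.222 x 0.409 0.496
-0.09 z med 0.204 max 0.228 x 0.397 0.500
-0.07 z med 0.194 max 0.221 x 0.369 0.499
-0.05 z med 0.183 max 0.207 x 0.370 0.499
-0.03 z med 0.173 max 0.202 x 0.371 0.499
-0.01 z med 0.162 max 0.187 x 0.368 0.501
0.01 z med 0.151 max 0.177 x 0.369 0.501
0.03 z med 0.141 max 0.166 x 0.369 0.501
0.05 z med 0.167 max 0.203 x 0.370 0.502
0.07 z med 0.193 max 0.198 x 0.368 0.504
0.09 z med 0.184 max 0.190 x 0.369 0.504
0.11 z med 0.174 max 0.180 x 0.369 0.503
0.13 z med 0.165 max 0.169 x 0.370 0.505
0.15 z med 0.155 max 0.161 x 0.371 0.505
0.17 z med 0.145 max 0.149 x 0.372 0.506
0.19 z med 0.136 max 0.140 x 0.371 0.513
```

```bash
cat > cad.py <<'E'
from h import *
for n in("top","side"):
    z=np.load(f"{n}0.npz"); c=imaging.camera_info(n); P=cloud(c,z['d'])
    X=P.reshape(-1,3)
    def fit(y0,y1,zf,x0=.39,x1=.48):
        q=X[(X[:,1]>y0)&(X[:,1]<y1)&(X[:,0]>x0)&(X[:,0]<x1)]; q=q[abs(q[:,2]-zf(q[:,1]))<.012]
        a,*_=np.linalg.lstsq(np.c_[q[:,:2],np.ones(len(q))],q[:,2],rcond=None); return a,len(q)
    a,k=fit(-.10,.03,lambda y:.157-.53*y); b,k2=fit(.06,.18,lambda y:.219-.44*y)
    # along chute: yaw psi, caddy y axis = (-sin psi, cos psi)
    print(n,'chute',a,k,'yaw',np.arctan2(a[0],-a[1]),'slope deg',np.degrees(np.arctan(np.hypot(*a[:2]))),'lid',b,k2,'yaw',np.arctan2(b[0],-b[1]))
    # world y where x=.4337 and z=.1725 (caddy y=-.05)
    print(' y of caddy -.05:',(.1725-a[2]-a[0]*.4337)/a[1],' lid front z .198', (.2-b[2]-b[0]*.4337)/b[1])
    # wall/lid side edges: line fit of outer x
    for lo,hi,t in((-.09,.02,'chute'),(.06,.18,'lid')):
        R=[]
        for y in np.arange(lo,hi,.006):
            q=X[(abs(X[:,1]-y)<.004)&(X[:,2]>.13)&(X[:,2]<.24)&(X[:,0]>.33)&(X[:,0]<.54)]
            R.append((y,q[:,0].min(),q[:,0].max()))
        R=np.array(R); 
        for k in(1,2): print('  ',t,'xmin' if k==1 else 'xmax',np.polyfit(R[:,0],R[:,k],1))
    q=X[(X[:,0]>.39)&(X[:,0]<.48)&(X[:,2]>.18)&(X[:,2]<.23)&(abs(X[:,1]+.11)<.03)]; print('  top edge y',np.percentile(q[:,1],1),q[:,1].min())
p=np.array([.42,.0,.45]); R=np.array([[0,1,0],[1,0,0],[0,0,-1.]])
print(planner.solve_ik(p,R), bot.read_joints())
E
python3 cad.py
```

```text
top chute [-0.01541271 -0.52826239  0.16217755] 2080 yaw -0.029167956979796426 slope deg 27.855878005417242 lid [-0.01286699 -0.49179569  0.23409238] 1812 yaw -0.026157308230111625
 y of caddy -.05: -0.03219412139856431  lid front z .198 0.05797522932993835
   chute xmin [0.01670498 0.36896487]
   chute xmax [0.02485255 0.49934834]
   lid xmin [0.02486166 0.36528071]
   lid xmax [0.02537967 0.50422811]
  top edge y -0.11585642266350082 -0.11655089406409529
side chute [-0.01208876 -0.5290938   0.1615061 ] 984 yaw -0.02284407409465323 slope deg 27.889220407135742 lid [-0.01150342 -0.48802663  0.23347335] 799 yaw -0.023566935258369708
 y of caddy -.05: -0.030687927401027472  lid front z .198 0.05836630491480381
   chute xmin [-0.05150579  0.36857389]
   chute xmax [0.00867345 0.50078347]
   lid xmin [0.03155172 0.36545643]
   lid xmax [0.00887035 0.5070801 ]
  top edge y -0.11556027158872301 -0.11661349715053251
[ 0.77223102 -0.03178862 -0.83576698  1.63043444 -0.02359668  1.53249055
 -0.06238073] [ 1.20883461  0.41181998 -0.01271792  1.59695106  0.00562048  1.13428841
 -0.08221224]
```

```bash
cat >> h.py <<'E'
YAW=-.025; CO=np.array([.435,.0165,0])
CR=cv2.Rodrigues(np.array([0,0,YAW]))[0]
def cw(x,y,z): return CO+CR@np.array([x,y,z])
def rx(a): return cv2.Rodrigues(np.array([a,0,0.]))[0]
def rz(a): return cv2.Rodrigues(np.array([0,0,float(a)]))[0]
DOWN=np.diag([1.,-1,-1])
def solve(p,R):
    try: return planner.solve_ik(p,R)
    except Exception as e: return None
E
cat > s1.py <<'E'
from h import *
R0=bot.read_eef_rot(); a=-1.277
q=planner.solve_ik(np.array([.42*np.cos(a),.42*np.sin(a),.45]),R0); print(q)
q=np.array(q); q[0]=0.0
bot.move_j(q); print(bot.read_clock(),bot.read_tool_pos())
t=look("top"); s=look("side","side1")
T=[]
for im,d,c,P in(t,s):
    out=[]
    for nm,col in(("lemon",YEL),("lime",GRN)):
        m=fruit(im,P,*col,(.25,.7,-.45,-.15)); ct=max(cv2.findContours(m.astype(np.uint8),0,1)[0],key=cv2.contourArea)
        e=cv2.fitEllipse(ct); r=(rays(c,[e[0]])@c['attitude'].T)[0]; out.append((c['xyz'],r/np.linalg.norm(r)))
        print(nm,m.sum(),e[0],np.median(P[m],0),'top',np.percentile(P[m][:,2],98))
        w=onplane(c,ct[:,0],.028)[:,:2].astype(np.float32); print('  ell',cv2.fitEllipse(w*1000))
    T.append(out)
for k in(0,1):
    (a,u),(b,v)=T[0][k],T[1][k]; st=np.linalg.lstsq(np.c_[u,-v],b-a,rcond=None)[0]
    p,q2=a+st[0]*u,b+st[1]*v; print('triang',(p+q2)/2,'gap',np.linalg.norm(p-q2))
E
python3 s1.py
```

```text
[ 1.19071868 -0.06309997 -0.02697886  1.6695182  -0.00174694  1.53658194
 -0.1131529 ]
2.4083 [ 0.41850436 -0.03695031  0.4496658 ]Traceback (most recent call last):
  File "s1.py", line 11, in <module>
    m=fruit(im,P,*col,(.25,.7,-.45,-.15)); ct=max(cv2.findContours(m.astype(np.uint8),0,1)[0],key=cv2.contourArea)
  File "h.py", line 23, in fruit
    return big(m)
  File "h.py", line 19, in big
    n,l,s,ce=cv2.connectedComponentsWithStats(m.astype(np.uint8)); i=1+np.argmax(s[1:,4]); return l==i
                                                                       ~~~~~~~~~^^^^^^^^^
    return _wrapfunc(a, 'argmax', axis=axis, out=out, **kwds)
    return bound(*args, **kwds)
ValueError: attempt to get argmax of an empty sequence
```

Run:
```python
from h import *
a=look("top")[0]; b=look("side")[0]
cv2.imwrite("pics/both2.png",cv2.resize(np.hstack([a,b])[:,:,::-1],(800,300),interpolation=cv2.INTER_AREA))
```

```text
(no output)
```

View pics/both2.png

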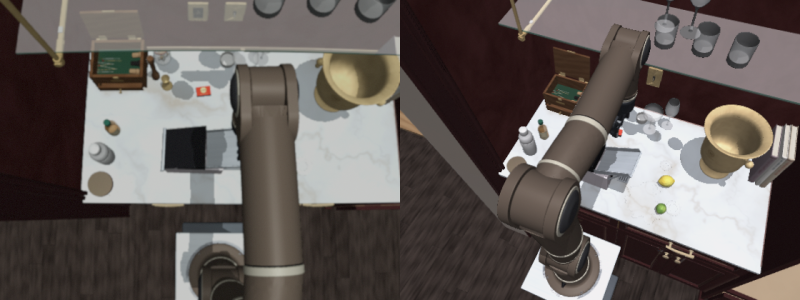

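The arm at the waypoint hides the lemon from the top camera. The side view now shows it clearly, with the lemon near right-half pixel (666,181) and the lime near (661,209). The scene hasn't changed, so I triangulate with the first top picture.

```bash
cat > s2.py <<'E'
from h import *
z=np.load("top0.npz"); c=imaging.camera_info("top"); t=(z['im'],z['d'],c,cloud(c,z['d'])); s=look("side")
T=[]
for im,d,c,P in(t,s):
    out=[]
    for nm,col in(("lemon",YEL),("lime",GRN)):
        m=fruit(im,P,*col,(.25,.7,-.45,-.15)); ct=max(cv2.findContours(m.astype(np.uint8),0,1)[0],key=cv2.contourArea)
        M=cv2.moments(m.astype(np.uint8),True); e=[(M['m10']/M['m00'],M['m01']/M['m00'])]
        r=(rays(c,e)@c['attitude'].T)[0]; out.append((c['xyz'],r/np.linalg.norm(r)))
        w=onplane(c,ct[:,0],.028)[:,:2].astype(np.float32)
        print(nm,m.sum(),e,np.median(P[m],0),'top',np.percentile(P[m][:,2],98),'ell',cv2.fitEllipse(w*1000))
    T.append(out)
for k in(0,1):
    (a,u),(b,v)=T[0][k],T[1][k]; st=np.linalg.lstsq(np.c_[u,-v],b-a,rcond=None)[0]
    p,q2=a+st[0]*u,b+st[1]*v; print('triang',(p+q2)/2,'gap',np.linalg.norm(p-q2))
# IK checks; tool y (closing) at azimuth 23deg
L=np.array([.505,-.256,.028])
for k in(0,np.pi):
    az=np.radians(22.9)+k
    R=np.c_[[np.sin(az),-np.cos(az),0],[np.cos(az),np.sin(az),0],[0,0,-1]]
    for zz in(.2,.012): print('grasp',k,zz,solve(np.array([L[0],L[1],zz]),R))
for k in(0,np.pi):
    for tl in(.0,.3,.45):
        az=YAW+np.pi/2+k
        R0=np.c_[[np.sin(az),-np.cos(az),0],[np.cos(az),np.sin(az),0],[0,0,-1]]
        R=CR@rx(-tl)@CR.T@R0
        print('place',k,tl,R[:,2],[solve(cw(0,-.05,.19)-h*R[:,2],R) for h in(0,.1)])
for k in(0,np.pi):
    for tl in(.7,.85):
        az=YAW+k; R0=np.c_[[np.sin(az),-np.cos(az),0],[np.cos(az),np.sin(az),0],[0,0,-1]]
        R=CR@rx(tl)@CR.T@R0
        print('press',k,tl,R[:,2],[solve(cw(0,-.089,.06)-h*R[:,2],R) for h in(0,.15)])
E
python3 s2.py
```

```text
lemon 342 [(400.58187134502924, 192.18713450292398)] [ 0.49896937 -0.25047607  0.04903763] top 0.058963565651072906 ell ((503.88726806640625, -255.72476196289062), (45.426063537597656, 66.4650650024414), 22.934850692749023)
lime 196 [(407.21938775510205, 242.85204081632654)] [ 0.36472307 -0.26496281  0.04035339] top 0.04893187924363853 ell ((366.28961181640625, -268.68316650390625), (37.98149871826172, 42.806671142578125), 55.76342010498047)
lemon 237 [(372.44303797468353, 253.1772151898734)] [ 0.49251095 -0.25310152  0.04590652] top 0.05756672007296745 ell ((503.5973205566406, -254.3798065185547), (51.67826843261719, 67.42955017089844), 27.99795150756836)
lime 149 [(365.0, 291.5973154362416)] [ 0.35871766 -0.26761464  0.03941723] top 0.047754066089797494 ell ((364.17388916015625, -268.4146728515625), (38.29106140136719, 45.94296646118164), 82.17375183105469)
triang [ 0.50320766 -0.25487783  0.02854248] gap 0.0014718823699646332
triang [ 0.36640668 -0.26916424  0.02354193] gap 0.0012453771534727226
grasp 0 0.2 None
grasp 0 0.012 None
grasp 3.141592653589793 0.2 None
grasp 3.141592653589793 0.012 None
place 0 0.0 [ 0.  0. -1.] [None, None]
place 0 0.3 [-0.00738724 -0.29542786 -0.95533649] [None, None]
place 0 0.45 [-0.01087301 -0.43482961 -0.9004471 ] [None, None]
place 3.141592653589793 0.0 [ 0.  0. -1.] [None, None]
place 3.141592653589793 0.3 [-0.00738724 -0.29542786 -0.95533649] [None, None]
place 3.141592653589793 0.45 [-0.01087301 -0.43482961 -0.9004471 ] [None, None]
press 0 0.7 [ 0.01610376  0.64401638 -0.76484219] [None, None]
press 0 0.85 [ 0.01878005  0.75104564 -0.65998315] [None, None]
press 3.141592653589793 0.7 [ 0.01610376  0.64401638 -0.76484219] [None, None]
press 3.141592653589793 0.85 [ 0.01878005  0.75104564 -0.65998315] [None, None]
```

Triangulation puts the lemon at (0.503, -0.255, 0.0285), which fits its 28 mm half height. The IK failures came from my left-handed matrices, so I fix those.

```bash
cat >> h.py <<'E'
def tool(az,tilt=0.):
    R=np.c_[[-np.sin(az),np.cos(az),0],[np.cos(az),np.sin(az),0],[0,0,-1]]
    return CR@rx(tilt)@CR.T@R
E
cat > ik.py <<'E'
from h import *
np.set_printoptions(precision=2,suppress=True)
for k in(0,np.pi):
    for zz in(.2,.012): print('grasp',k,solve(np.array([.503,-.255,zz]),tool(np.radians(24)+k)))
    for tl in(.0,.3,.45):
        R=tool(YAW+np.pi/2+k,-tl)
        print('place',k,tl,[solve(cw(0,-.05,.19)-h*R[:,2],R) for h in(0,.1)])
    for tl in(.7,.85):
        for kk in (0,np.pi/2):
            R=tool(YAW+k+kk,tl); print('press',k,kk,tl,[solve(cw(0,-.092,.06)-h*R[:,2],R) for h in(0,.15)])
E
python3 ik.py
```

```text
grasp 0 [ 0.2   0.34  0.23  1.8  -0.09  1.02  0.89]
grasp 0 [ 0.22  0.6   0.21  1.94 -0.2   0.63  0.99]
place 0 0.0 [array([-0.05,  0.13,  0.02,  2.08, -0.  ,  0.92,  1.51]), array([-0.05,  0.03,  0.02,  1.94, -0.  ,  1.17,  1.51])]
place 0 0.3 [array([-0.15,  0.17, -0.13,  2.08,  0.37,  1.01,  1.05]), array([-0.17,  0.08, -0.17,  1.94,  0.31,  1.25,  1.09])]
place 0 0.45 [array([-0.21,  0.22, -0.18,  2.07,  0.51,  1.1 ,  0.86]), array([-0.24,  0.14, -0.24,  1.93,  0.44,  1.33,  0.9 ])]
press 0 0 0.7 [array([ 0.25,  0.63,  0.36,  2.05, -0.88,  1.15,  1.21]), array([ 0.26,  0.54,  0.56,  1.87, -0.74,  1.46,  1.15])]
press 0 1.5707963267948966 0.7 [array([ 0.13,  0.66,  0.51,  2.06, -0.95,  1.22,  2.85]), array([ 0.19,  0.57,  0.66,  1.87, -0.78,  1.49,  2.76])]
press 0 0 0.85 [array([ 0.3 ,  0.73,  0.38,  2.01, -0.94,  1.3 ,  1.31]), array([ 0.32,  0.69,  0.6 ,  1.8 , -0.83,  1.62,  1.28])]
press 0 1.5707963267948966 0.85 [array([ 0.54,  0.69,  0.06,  1.99, -0.8 ,  1.17,  2.74]), array([ 1.5 ,  1.02, -1.25,  1.72,  0.15,  1.3 ,  1.81])]
grasp 3.141592653589793 [ 0.21  0.34  0.23  1.8 
[... 447 characters left out ...]
5,  1.13, -2.33]), array([-0.06,  0.16, -0.45,  1.92,  0.47,  1.35, -2.27])]
press 3.141592653589793 0 0.7 [array([ 0.32,  0.62,  0.26,  2.05, -0.84,  1.11, -1.97]), array([ 0.36,  0.52,  0.42,  1.86, -0.7 ,  1.42, -2.05])]
press 3.141592653589793 1.5707963267948966 0.7 [array([ 0.41,  0.6 ,  0.14,  2.04, -0.79,  1.07, -0.45]), array([ 0.44,  0.5 ,  0.31,  1.86, -0.66,  1.39, -0.52])]
press 3.141592653589793 0 0.85 [array([ 0.36,  0.71,  0.3 ,  2.  , -0.9 ,  1.26, -1.86]), array([ 0.42,  0.66,  0.46,  1.8 , -0.78,  1.56, -1.93])]
press 3.141592653589793 1.5707963267948966 0.85 [array([ 0.45,  0.7 ,  0.18,  2.  , -0.85,  1.21, -0.35]), array([ 0.48,  0.64,  0.37,  1.79, -0.74,  1.53, -0.39])]
```

```bash
cat > s3.py <<'E'
from h import *
R=tool(np.radians(24)); p=np.array([.5035,-.255,.16])
bot.move_ptp(p+[0,0,.06],R); 
bot.move_straight([p[0],p[1],.010],v=.18); print(bot.read_clock(),bot.read_tool_pos(),bot.read_force())
hand.gripper_to(.045,25); print(bot.read_clock(),bot.read_gripper_width(),bot.read_grip_force())
bot.move_straight([p[0],p[1],.28],v=.2); print(bot.read_clock(),bot.read_gripper_width(),bot.read_grip_force(),bot.read_force())
im,d,c,P=look("side"); cv2.imwrite("pics/s3.png",cv2.resize(im[100:350,200:500,::-1],(600,500)))
E
python3 s3.py
```

```text
5.2167 [ 0.50419206 -0.25530578  0.01097524] [-0.40853651 -0.92629152 -0.13935052]
5.6333 0.05331040937210193 24.85178486444056
7.1333 0.05261525865640982 26.366817578673363 [-0.40462604  1.00042615 -1.62279847]
```

View pics/s3.png

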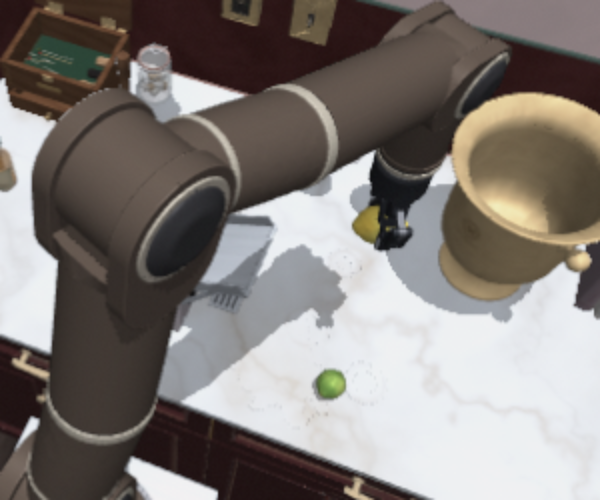

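The lemon is in the gripper, with the fingers at about (390,225) and 52.6 mm apart, and the lime is untouched. Now the placing.

```bash
cat > s4.py <<'E'
from h import *
R=tool(YAW+np.pi/2,-.35); y=-.04
C=cw(0,y,.215-.5317*(y+.13)+.0311+.004); p=C+.017*R[:,2]; n=-R[:,2]
bot.move_ptp(p+.11*n,R); print(bot.read_clock(),bot.read_force())
bot.move_straight(p+.01*n,v=.12); f0=bot.read_force()
for k in range(6):
    bot.move_straight(p+(.01-.0025*(k+1))*n,v=.04); f=bot.read_force(); print(k,np.round(f-f0,2))
    if (f-f0)[2]>1.0: break
hand.gripper_to(.070); print(bot.read_clock(),bot.read_gripper_width())
q=bot.read_tool_pos()
bot.move_straight(q+.03*n,v=.04); bot.move_straight(q+.14*n,v=.15); print(bot.read_clock())
im,d,c,P=look("side"); cv2.imwrite("pics/s4.png",cv2.resize(im[120:320,180:440,::-1],(650,500)))
m=fruit(im,P,*YEL,(.3,.6,-.2,.25)); print(m.sum(),np.median(P[m],0))
E
python3 s4.py
```

```text
8.2583 [ 0.88063256 -0.05646276 -0.91428362]
0 [ 0.73 -0.63 -0.47]
1 [ 1.24 -0.38 -0.05]
2 [ 0.45 -0.26 -0.06]
3 [1.84 0.59 2.78]
10.5583 0.07006733806899454
12.3417
276 [0.42419728 0.02254624 0.19316064]
```

View pics/s4.png

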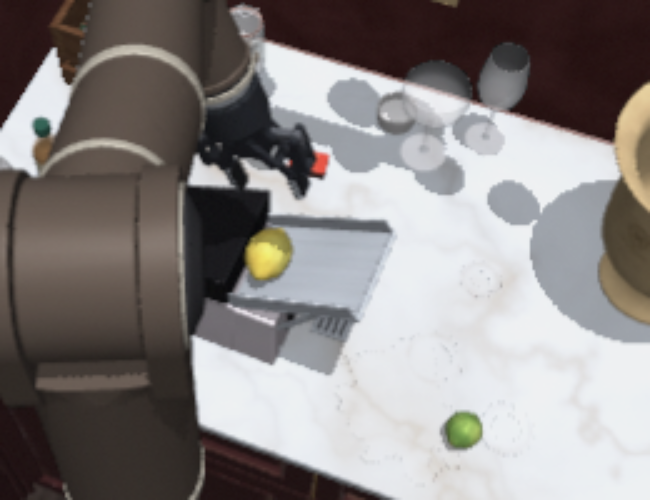

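The lemon rests against the closed lid at crop pixel (268,253), with its surface near world (0.424, 0.022, 0.193). Next comes the lever: shut the fingers, swing round to the -y side, enter leaning and press under force watch.

```bash
cat > s5.py <<'E'
from h import *
R=tool(YAW,.78); a=R[:,2]
pre=cw(0,-.081,.096); 
hand.gripper_to(0.0)
bot.move_ptp(cw(0,-.25,.36),R); print(bot.read_clock())
bot.move_straight(pre-.15*a,v=.25)
bot.move_straight(pre,v=.15); bot.pause(.1); f0=bot.read_force(); print(bot.read_clock(),bot.read_tool_pos()-pre,f0)
np.save("f0.npy",f0); z=.096; 
while z>.040:
    z-=.004 if z>.060 else .0015
    bot.move_straight(cw(0,-.081,z),v=.05); f=bot.read_force()-f0
    print(round(z,4),np.round(f,1),np.round(bot.read_tool_pos()[2],4))
    if f[2]>14 or np.linalg.norm(f)>20: break
print(bot.read_clock())
im,d,c,P=look("top"); cv2.imwrite("pics/s5t.png",cv2.resize(im[150:270,200:420,::-1],(660,360)))
im2=look("side")[0]; cv2.imwrite("pics/s5.png",np.vstack([cv2.resize(im[150:270,200:420,::-1],(540,295)),cv2.resize(im2[150:270,200:420,::-1],(540,295))]))
E
python3 s5.py
```

```text
14.2167
16.2917 [ 0.00042916 -0.00091042  0.00042779] [-0.05016877 -0.00147813  0.19476731]
0.092 [ 0.1 -0.2 -0.6] 0.0919
0.088 [ 1.3 -0.2  0.4] 0.0877
0.084 [ 0.6 -0.5  0.3] 0.0838
0.08 [ 1.1  0.3 -0.9] 0.0799
0.076 [ 1.3 -1.7  1.8] 0.076
0.072 [ 0.3 -1.8  4.1] 0.0721
0.068 [ 1.  -0.7  0.8] 0.0679
0.064 [-0.1 -1.1  2.2] 0.0641
0.06 [-0.9 -2.   4.9] 0.0602
0.0585 [-0.  -2.2  6. ] 0.0589
0.057 [-0.1 -2.   4.8] 0.0574
0.0555 [ 0.3 -1.3  5.9] 0.0559
0.054 [ 0.4 -1.1  6.1] 0.0545
0.0525 [ 0.2 -0.2  5.8] 0.053
0.051 [0.5 0.3 6.3] 0.0516
0.0495 [0.5 0.7 5.7] 0.0501
0.048 [-0.1  2.9  5.1] 0.0487
0.0465 [1.5 2.1 5.8] 0.0473
0.045 [1.  3.7 5.1] 0.0458
0.0435 [0.9 2.5 5.9] 0.0443
0.042 [1.6 3.1 7.9] 0.043
0.0405 [-1.1  0.6 13.4] 0.0424
0.039 [-1.5  0.2 22.8] 0.0418
22.0417
```

View pics/s5.png

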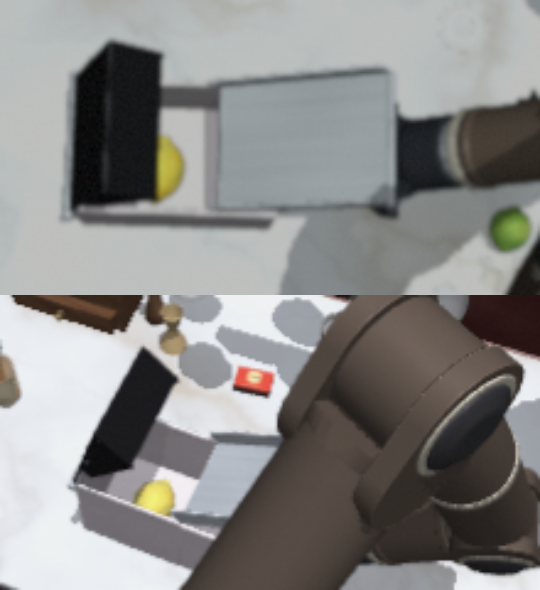

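The lever is on its stop at about 23 N, the lid is raised, and the lemon is in the bin (top crop (168,168), lower crop (155,497)). I hold briefly, then let it up slowly and withdraw.

```bash
cat > s6.py <<'E'
from h import *
R=bot.read_eef_rot(); a=R[:,2]; f0=np.load("f0.npy")
bot.pause(.5); print(bot.read_force()-f0)
bot.move_straight(cw(0,-.081,.098),v=.018); print(bot.read_clock(),bot.read_force()-f0)
bot.move_straight(cw(0,-.081,.098)-.17*a,v=.12)
bot.move_straight(cw(0,-.30,.36),v=.25); bot.pause(.3); print(bot.read_clock())
im,d,c,P=look("top"); im2=look("side")[0]
cv2.imwrite("pics/s6.png",np.vstack([cv2.resize(im[120:270,110:420,::-1],(600,290)),cv2.resize(im2[150:310,130:440,::-1],(600,300))]))
m=(P[...,1]>.08)&(P[...,1]<.17)&(P[...,0]>.39)&(P[...,0]<.48)&(P[...,2]<.4); q=P[m]
print(np.linalg.lstsq(np.c_[q[:,:2],np.ones(len(q))],q[:,2],rcond=None)[0])
E
python3 s6.py
```

```text
[-3.09158154 -0.52832711 23.12584711]
26.0667 [ 0.28307434 -0.01101869  0.68331918]
28.775
[-0.01318363 -0.49018878  0.23405492]
```

View pics/s6.png

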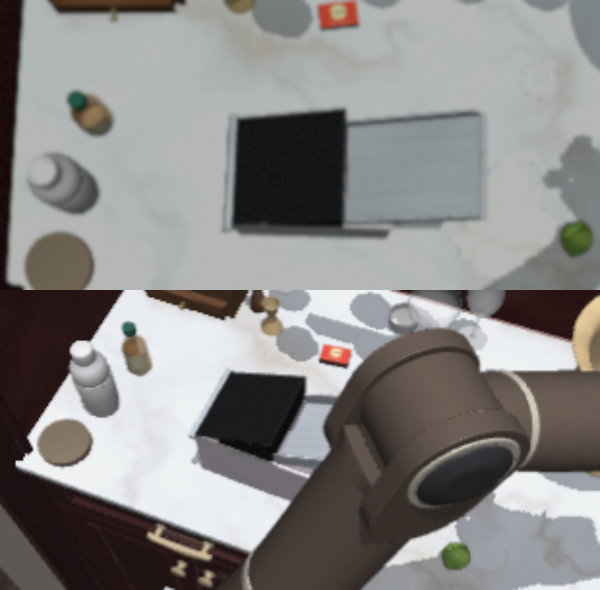

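The lid is closed: its plane matches the first measurement, and in the top view it sits at (290,168). The chute is empty, and the lime (575,238), shaker and bottle stand where they were. The arm is clear.

```bash
python3 -c "
from cell import bot
print(bot.sign_off(),bot.read_clock())"
```

```text
the job is handed in; nothing more can be done
the job is handed in; nothing more can be done
```

The lemon is in the bin, the lid was let down slowly and is closed with the lever up, the lime, shaker and bottle look unmoved, and the job was handed in at about 29 s of robot time (the verdict was not shown).

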